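# Wind the cellar fan timer, fit its knob and hold it in

## Robot

A 6-joint arm with a two-finger parallel gripper is mounted at the origin on a cart in front of the work surface, level with it; the furniture and walls round the work are solid. World frame = base frame: x ahead of the robot, y to its left, z up, the work surface at z = 0. Lengths are in mm, angles in rad, forces in N, time in s.
With the tool pointing down it reaches from about 300 to 775 mm from the base axis. Payload 14.6 kg.
Tool frame: the origin (TCP) lies on the centre line of the jaws, within the pads' length; the fingertips stand 8 mm ahead of it and the grasp point (between the pads) lies 11 mm behind it; z points along the fingers, y is the line along which they close (so a half turn about z gives the same grasp; the last joint's range is limited). The gripper opens to 94 mm and grips with 3 to 60 N. Pads are 16 mm wide; open, the fingers measure 119 mm over their backs; the gripper's body (75 mm by 177 mm) begins 78 mm behind the grasp point.
Start: joints at [-1.26, 0.3, 1.521, -0, 1.321, -0.067], TCP at [202.874, -511.206, 213.446] pointing down, gripper open.
Joint ranges: [-3.03, 3.03], [-0.79, 2.21], [0.23, 2.52], [-1.04, 4.18], [0, 3.07], [-2.55, 2.55]. Speed limits (rad/s): [2.22, 2.22, 2.57, 3.14, 3.14, 3.14].

## Interface

Orientations are given as [roll, pitch, yaw] about the fixed x, y, z axes, in that order (R = Rz(yaw) Ry(pitch) Rx(roll)).
In Python, from cell import manip gives the robot as it stands.
- The arm moves only by the tool jog_arm, never from a script. Its argument "rows" is one flat list of numbers, 7 for each row, row after row: the shift along the world's x, y, z in cm, then the turn, a rotation vector about the world's x, y, z in rad, then the closure, from 0 (fully open) to 1 (shut). In form: [dx, dy, dz, rx, ry, rz, fingers, dx, dy, dz, rx, ry, rz, fingers, ...]. A call has 1 to 20 rows; each row shifts and turns the commanded pose from where the row before left it; what a row does not reach is not made up. A row lasts 1/12 s, in which the tool goes at most 41.7 mm and 7.16 degrees, less where a joint would pass 70% of its speed; a pose out of reach is approached as far as the arm can. A call with a gripper value outside its range is refused whole. The fingers move at their own pace and stop on an object; "newtons" is the grip in N (left out, the last holds). Time passes only in rows, so rows that do not move let the fingers close. It gives the time, the measured TCP pose, the force, the opening and the grip force at its end, in the units of the state.
- manip.read_state(): the state, without advancing time (a new reading comes with each control period).
- manip.camera(name): name is "scene" or "top" or "wrist"; returns (picture, depth): 400x640x3 uint8, blue, green, red; 400x640 float32, mm along the optical axis (not along the pixel's ray), 0 where there is no reading.
- manip.camera_model(name): a dict with "K" (3x3 intrinsics, pixels), "R" (3x3) and "t" (3): a world point X has camera coordinates R X + t. Camera axes: x right, y down, z forward; pixel columns grow to the right and rows downward; lengths in mm; the calibration is good to about 2 mm. A picture is of the moment at which its call begins: read the wrist's pose just before it. camera_model takes no time and is no camera call; for the wrist camera it gives the pose at the moment of the call.
- manip.sign_off(): hands the job in; it is judged then, once.
The state is a dict: "clock": time; "joints": joint angles; "qd": joint speeds; "effort": joint torques, N m; "eef_pos": TCP position; "eef_rot": TCP orientation; "wrist_force": force on the tool from outside, world axes, zero at the start; "moment": the same for the moment, N m; "finger_gap": finger opening in mm; "finger_force": force on a finger pad.
Only numpy, scipy, OpenCV 4.12 (cv2) and the standard library are available. Lean on these libraries where they do the work, as an engineer would, in place of code of your own. Each camera call takes 0.05 s, during which the arm holds its last target. There are 200 camera calls.

## Task

Start the cellar fan from its wind-up timer box. First wind the winged key clockwise (seen from above), in several part turns, until it stops; it stays where you leave it. Then pick up the loose black pointer knob, turn it so that the flat in its socket (under the pointer) matches the flat of the D-shaped shaft, push it fully onto the shaft and press it down against the shaft's spring to the bottom; finish while still holding it pressed down, and leave the jar, cork, corkscrew and book where they are.

Things in the scene. Friction and masses are not known exactly. Their poses are not given: they have to be found in the camera images.
- timer: The fixed timer box: grey enclosure with a flat darker grey top panel, 130 (own x) x 250 (own y) x 55 mm high, standing on the counter. Origin: centre of its underside. The winding key stands on the panel 62 mm to +y of the centre (left, seen from the robot), the D-shaft about 62 mm to -y (right).
- key_grip (a point): Point on the winding key's upright turning axis, in the middle of the height of its flat steel wing, 88 mm above the counter. The wing is 42 mm long (this point's x axis), 8 mm thick (its y axis) and 28 mm high: 14 mm above and below this point; a hub 18 mm in diameter reaches up to 11 mm below this point, the panel lies 33 mm below it. The point turns with the key.
- key (a joint): Angle of the winding key, rad: 0 unwound, grows as the key turns clockwise seen from above, stop at 2.5 (fully wound). It takes about 0.07 to 0.1 N m to turn; it does not spring back when released.
- shaft_top (a point): Centre, on the shaft's axis, of the top end of the upright steel D-shaft, 24 mm above the panel when not pressed. Round, 20 mm in diameter, with one wide flat 2.5 mm from the axis, roughly facing the robot; this point's x axis points from the axis squarely out of the flat. Top edge chamfered 1 mm. The shaft cannot turn; it moves straight down on a spring.
- shaft (a joint): How far the shaft is pressed down, m: 0 up, 0.006 at its bottom stop. The spring takes about 3 N to start and 6.5 N at the stop.
- knob: The loose black knob, standing upright on the counter right of the box, about 45 g. Origin: centre of its underside; z up. Round body 46 mm in diameter, 18 mm high; on it an upright bar grip 12 mm thick (own y), about 42 mm long (own x), from 18 to 42 mm height. The grip's +x end is pointed, with a thin pointer line on top; the other end is blunt.
- knob_socket (a point): Centre of the closed end of the D-shaped socket in the knob's underside, 14 mm above the underside, on the knob's axis. The socket is 22.4 mm in diameter; its flat is on the knob's +x side (under the pointer), 3.7 mm from the axis. It slides on when the knob's x axis points the way of the shaft's x axis, freely within about 7 degrees; fully on, this point meets the shaft's top.
- jar: Bystander: glass jam jar with a pale lid, 53 mm in diameter, 66 mm high; origin at the centre of its underside.
- cork: Bystander: bottle cork lying on its side, 24 x 43 mm; origin underneath its middle.
- corkscrew: Bystander: corkscrew with wooden T handle lying flat, 100 x 112 x 21 mm; origin underneath its middle.
- stock_book: Bystander: closed notebook lying flat, 210 x 153 x 16 mm; origin underneath its middle.
Things that resemble listed ones, but are neither listed nor needed, are in the scene too. Leave any green or purple look-alike of the knob alone.

How it is judged:
By the outcome, as a careful person would: the job done as asked, in the order asked, and still so for the second after the job is handed in, while the arm keeps its last pose, push and grip.
It also fails if it takes over 54 s, if anything falls off the work surface, if the arm or the gripper's body presses on something with over 40 N, if the wrist force passes 120 N, or if a joint passes its speed limit or range.

## Working session

There is one attempt and no reset: what is moved stays moved. The work goes in short steps, Python scripts to look and compute and a tool call to move; the robot and the scene stay as the last step left them, time stands still between calls to the robot, and variables do not carry over. Pictures are saved under pics/ and viewed, at most 10 in all, crops included, and the job is handed in when it is done.

Besides the shell and the picture viewer there is one more tool, called after "Call:" as a command line: name --argument value ..., lists and objects as JSON in quotes. jog_arm: Moves the arm, as the interface text tells. Its arguments: {"type":"object","properties":{"rows":{"type":"array"},"newtons":{"type":"number"}},"required":["rows"]}

```bash
mkdir -p pics; ls; cat > h.py <<'E'
import numpy as np, cv2
from cell import manip
def cam(n):
    m=manip.camera_model(n); p,d=manip.camera(n); return p,d,m
def ray(m,uv,z):
    K,R,t=map(np.array,(m["K"],m["R"],m["t"])); t=t.ravel()
    c=-R.T@t; v=R.T@np.linalg.inv(K)@np.array([uv[0],uv[1],1.]); return c+v*(z-c[2])/v[2]
def proj(m,X):
    K,R,t=map(np.array,(m["K"],m["R"],m["t"])); p=K@(R@np.array(X,float)+t.ravel()); return p[:2]/p[2]
def save(n,p,crop=None,s=1):
    if crop: x0,y0,x1,y1=crop; p=p[y0:y1,x0:x1]
    cv2.imwrite("pics/"+n,cv2.resize(p,None,fx=s,fy=s,interpolation=cv2.INTER_CUBIC))
E
python3 - <<'E'
from h import *
for n in ("scene","top"):
    p,d,m=cam(n); save(n+"0.png",p); np.savez(n+"0.npz",p=p,d=d,K=m["K"],R=m["R"],t=m["t"])
    print(n,-np.array(m["R"]).T@np.array(m["t"]).ravel())
print(manip.read_state())
E
```

```text
pics
scene [-169.41304424  987.98741707  653.36811872]
top [-202.85691285 -408.16976901 1564.92713619]
{'clock': 0.1, 'joints': array([-1.25967184e+00,  3.00391745e-01,  1.52154045e+00, -4.90434998e-05,
        1.32071053e+00, -6.65790433e-02]), 'qd': array([-0.00040739, -0.00302511,  0.00106898, -0.0012086 ,  0.00103471,
       -0.00105093]), 'effort': array([ 4.04448219e-03, -5.32638717e+01, -3.53284979e+01,  7.10049109e-02,
        2.34556070e-02, -5.60051922e-05]), 'eef_pos': array([ 202.75546205, -511.00507277,  212.94704521]), 'eef_rot': array([-3.14054175e+00, -2.24610742e-05,  3.77715678e-01]), 'wrist_force': array([-0.79643565,  0.39824594,  1.4336734 ]), 'moment': array([0.02527692, 0.0041821 , 0.00737085]), 'finger_force': 0.0, 'finger_gap': 94.07040089861513}
```

View pics/top0.png

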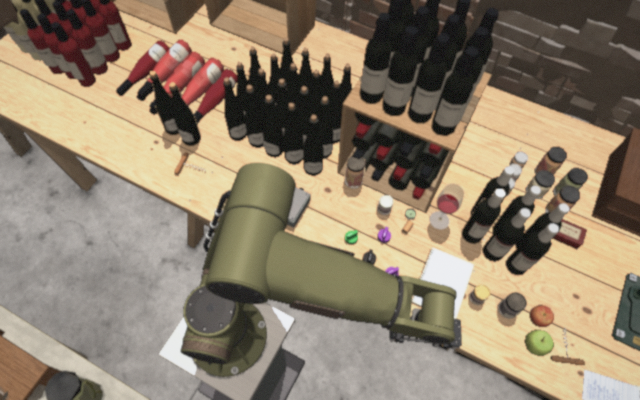

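View pics/scene0.png

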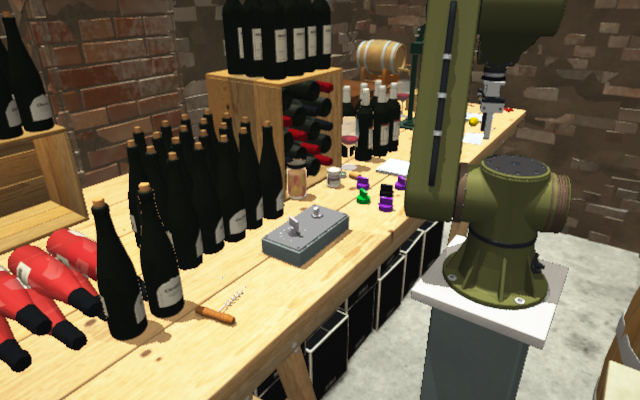

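Top view: the black knob is at (369,257). The look-alikes are green at (351,237) and purple at (384,235) and (392,271), plus a purple at about (401,183) in the scene view. In the scene view the timer box is at (307,234), with the key at (295,226) and the shaft at (317,212), and the black knob is at (387,190). I choose the black one by its colour and check it with a crop.

```bash
python3 - <<'E'
from h import *
def pt(n,u,v):
    f=np.load(n+"0.npz"); d=f["d"][v,u]; c=np.linalg.inv(f["K"])@np.array([u,v,1.])*d
    return (f["R"].T@(c-f["t"].ravel())).round()
for n,L in (("top",[(369,257),(351,237),(384,235),(392,271),(384,204),(408,227),(410,214),(445,270),(356,175),(300,205)]),
 ("scene",[(387,190),(363,197),(363,183),(386,203),(401,183),(295,226),(317,212),(307,224),(264,239),(299,250),(348,212),(317,208),(297,165),(270,180),(335,175)])):
    for q in L: print(n,q,pt(n,*q))
a=np.load("top0.npz")["p"][190:300,320:480]; b=np.load("scene0.npz")["p"][160:270,250:410]
cv2.imwrite("pics/c0.png",np.vstack([cv2.resize(x,(436*1,300),interpolation=cv2.INTER_CUBIC) for x in (a,b)]))
m=manip.camera_model("wrist"); R=np.array(m["R"]);print(m["K"],R.round(2),-R.T@np.array(m["t"]).ravel())
E
```

```text
top (369, 257) [ 438. -286.   44.]
top (351, 237) [ 485. -198.   22.]
top (384, 235) [ 537. -296.   40.]
top (392, 271) [ 429. -373.   44.]
top (384, 204) [ 633. -249.   65.]
top (408, 227) [ 615. -356.   18.]
top (410, 214) [ 668. -342.   14.]
top (445, 270) [ 528. -527.   16.]
top (356, 175) [ 673. -119.   99.]
top (300, 205) [493.   7.  61.]
scene (387, 190) [ 441. -279.   21.]
scene (363, 197) [ 483. -185.   19.]
scene (363, 183) [ 544. -290.   18.]
scene (386, 203) [ 395. -183.   22.]
scene (401, 183) [ 429. -366.   19.]
scene (295, 226) [472. 197.  86.]
scene (317, 212) [493.  67.  67.]
scene (307, 224) [486. 126.  55.]
scene (264, 239) [543. 245.  46.]
scene (299, 250) [424. 244.  53.]
scene (348, 212) [ 489. -100.   -4.]
scene (317, 208) [497.  61.  76.]
scene (297, 165) [679. -80. 126.]
scene (270, 180) [653.  86. 136.]
scene (335, 175) [ 629. -234.   49.]
[[286.05358419   0.         316.08997649]
 [  0.         286.05358419 196.68309583]
 [  0.           0.           1.        ]] [[ 0.37 -0.93 -0.  ]
 [-0.89 -0.35  0.28]
 [-0.26 -0.1  -0.96]] [ 280.28819004 -481.18353912  385.24529444]
```

View pics/c0.png

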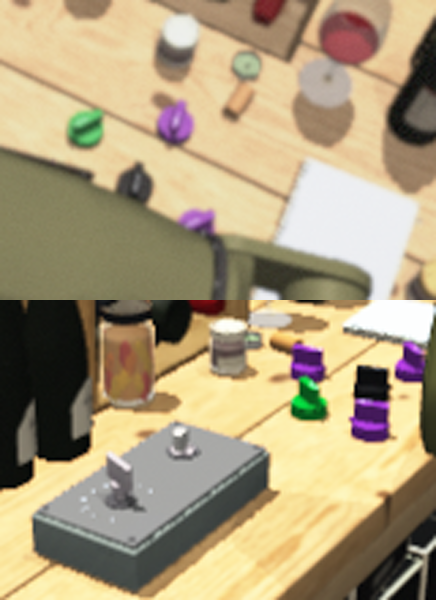

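The crop confirms the choice: the black knob has a black bar grip and stands at about (438,-286) mm. The green and purple ones nearby are look-alikes. I move so the wrist camera sees the knob from above.

Call:
jog_arm --rows '[2.3,2.3,0.5,0,0,-0.04,0,2.3,2.3,0.5,0,0,-0.04,0,2.3,2.3,0.5,0,0,-0.04,0,2.3,2.3,0.5,0,0,-0.04,0,2.3,2.3,0.5,0,0,-0.04,0,2.3,2.3,0.5,0,0,-0.04,0,2.3,2.3,0.5,0,0,-0.04,0,2.3,2.3,0.5,0,0,-0.04,0,2.3,2.3,0.5,0,0,-0.04,0,2.3,2.3,0.5,0,0,-0.02,0,0,0,0,0,0,0,0,0,0,0,0,0,0,0]'

```text
clock: 1.1
eef_pos: [433.5, -280.3, 263.3]
eef_rot: [-3.141, 0.0, 0.001]
wrist_force: [0.4, 0.2, -0.8]
finger_gap: 94.3
finger_force: 0.0
```

```bash
python3 - <<'E'
from h import *
s=manip.read_state(); print(s["eef_pos"],s["eef_rot"],s["clock"])
p,d,m=cam("wrist"); save("w1.png",p); np.savez("wk.npz",p=p,d=d,K=m["K"],R=m["R"],t=m["t"])
print(proj(m,(438,-286,42)))
E
```

```text
[ 433.54940505 -280.25153335  263.28359651] [-3.14149546e+00  2.30339035e-04  5.52735810e-04] 1.1
[319.97601076 171.16458174]
```

Call:
jog_arm --rows '[0.2,3.0,0,0,0,0,0,0.2,3.0,0,0,0,0,0,0.2,3.0,0,0,0,0,0,0.2,3.0,0,0,0,0,0,0.2,3.0,0,0,0,0,0,0.2,3.0,0,0,0,0,0,0.2,3.0,0,0,0,0,0,0.2,3.0,0,0,0,0,0,0.2,3.0,0,0,0,0,0,0.2,3.0,0,0,0,0,0,0.2,3.0,0,0,0,0,0,0.2,3.0,0,0,0,0,0,0.2,3.0,0,0,0,0,0,0,0,0,0,0,0,0,0,0,0,0,0,0,0]'

```text
clock: 2.4
eef_pos: [458.8, 108.6, 263.0]
eef_rot: [3.141, 0.001, -0.001]
wrist_force: [-0.3, -0.1, 0.4]
finger_gap: 94.0
finger_force: 0.0
```

```bash
python3 - <<'E'
from h import *
s=manip.read_state(); print(s["eef_pos"],s["eef_rot"],s["clock"],s["joints"])
p,d,m=cam("wrist"); save("w2.png",p); np.savez("wb.npz",p=p,d=d,K=m["K"],R=m["R"],t=m["t"])
E
```

```text
[458.76251494 108.59726849 263.00259784] [ 3.14124284e+00  8.36115733e-04 -1.03856020e-03] 2.4 [ 1.54847281e-01  8.66353296e-02  1.65912143e+00 -2.19075827e-04
  1.39671619e+00  1.72672006e+00]
```

View pics/w1.png

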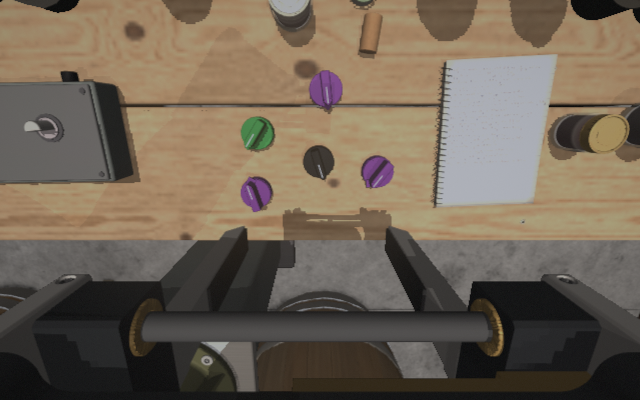

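View pics/w2.png

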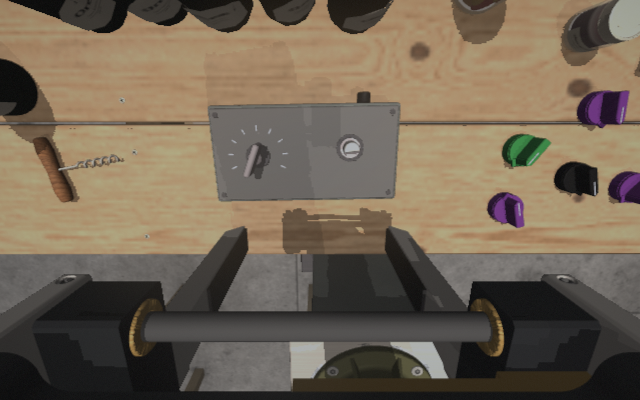

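w1: the black knob is at (319,162) with its pointer line running down the image, towards the robot. w2: the panel spans (210..399, 104..200), with the key at (256,157) and the shaft at (350,148). Nothing stands close to either. Next I measure.

```bash
cat >> h.py <<'E'
def cloud(f):
    d=f["d"]; v,u=np.mgrid[0:400,0:640]; c=np.stack([u*d,v*d,d],-1)@np.linalg.inv(f["K"]).T
    return (c-np.ravel(f["t"]))@np.array(f["R"])
def pca(q):
    c=q.mean(0); w,V=np.linalg.eigh(np.cov((q-c).T)); return c,V[:,1],np.sqrt(w)
E
python3 - <<'E'
from h import *
f=np.load("wb.npz"); X=cloud(f); ok=f["d"]>0
near=lambda x,y,r:np.hypot(X[...,0]-x,X[...,1]-y)<r
g=ok&near(480,190,45)
print("heights near key",np.percentile(X[g][:,2],[5,50,90,97,99]))
for lo,hi in ((95,110),(80,110),(70,95)):
    q=X[g&(X[...,2]>lo)&(X[...,2]<hi)]; 
    if len(q)>5: c,v,w=pca(q[:,:2]); print("key",lo,hi,len(q),c,np.degrees(np.arctan2(v[1],v[0])),w,q.min(0),q.max(0))
g=ok&near(493,63,35)
q=X[g&(X[...,2]>72)]; c,v,w=pca(q[:,:2]); print("shaft",len(q),q[:,2].mean(),c,v,w,q.min(0),q.max(0))
# panel mask
M=((X[...,2]>48)&(X[...,2]<62)&ok&(X[...,0]<600)&(X[...,0]>380)).astype(np.uint8)
cs=max(cv2.findContours(M,0,1)[0],key=cv2.contourArea); m={k:f[k] for k in "KRt"}
P=np.array([ray(m,p[0],55)[:2] for p in cs],np.float32); print("panel",cv2.minAreaRect(P))
k=np.load("wk.npz"); Y=cloud(k); g=(k["d"]>0)&(np.hypot(Y[...,0]-438,Y[...,1]+286)<40)
q=Y[g&(Y[...,2]>34)]; c,v,w=pca(q[:,:2]); print("grip",len(q),q[:,2].mean(),c,v,w)
q=Y[g&(Y[...,2]>10)]; print("body",cv2.minEnclosingCircle(q[:,:2].astype(np.float32)),q.shape)
a=k["p"][132:192,284:354]; b=f["p"][120:180,315:385]; c=f["p"][120:190,220:290]
save("c1.png",np.hstack([cv2.resize(x,(400,400),interpolation=cv2.INTER_CUBIC) for x in (a,b)]))
cv2.imwrite("pics/c1.png",np.hstack([cv2.resize(x,(260,260),interpolation=cv2.INTER_NEAREST) for x in (a,b,c)]))
E
```

```text
heights near key [ 55.92008193 370.84732083 386.08346802 389.27711569 391.21227763]
key 95 110 255 [488.33144682 183.88239785] 158.6416348369185 [ 2.32541107 11.82535635] [468.03815365 174.6297628   95.12997105] [506.96192908 194.21274151 104.4595136 ]
key 80 110 319 [488.74711981 183.1670093 ] 159.05732970430418 [ 2.44924903 12.05518253] [468.03815365 174.45404788  80.15341245] [507.31857937 194.21274151 104.4595136 ]
key 70 95 120 [489.22462271 179.87637915] 163.78972957313408 [ 2.4559337 10.5030245] [469.84332162 174.45404788  70.31639164] [507.31857937 191.90298128  94.82772593]
shaft 28635 366.8566630410309 [483.62263471  56.87723246] [-0.19562965  0.98067785] [ 8.20255165 16.0600134 ] [458.08042884  28.03416651  72.01861353] [507.86094163  97.56985586 395.04044704]
panel ((489.4684753417969, 122.70490264892578), (127.06839752197266, 244.78369140625), 0.8923608660697937)
grip 13056 369.64068339621093 [ 457.95347598 -288.46790049] [0.03712859 0.9993105 ] [ 3.72362512 19.05677386]
body ((453.6197814941406, -286.84698486328125), 36.53908157348633) (13589, 3)
```

View pics/c1.png

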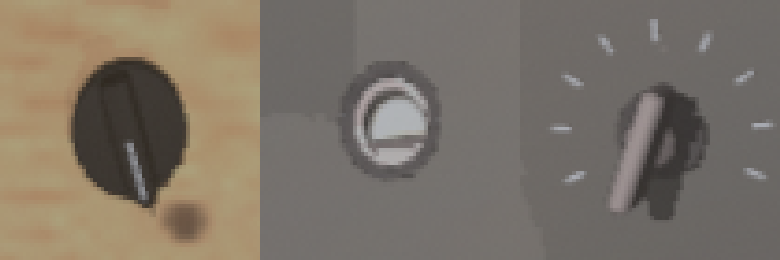

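Crop: the pointer of the black knob runs down and slightly right, giving a knob yaw of about -163°. The shaft flat faces the robot. The key wing is at about -21° (159°) with its axis near (488,184.5). I go to the key at yaw 2.77, which leaves the last joint room for the whole clockwise wind.

Call:
jog_arm --rows '[0.146,0.38,-0.5,0,0,0.12,0.6,0.146,0.38,-0.5,0,0,0.12,0.6,0.146,0.38,-0.5,0,0,0.12,0.6,0.146,0.38,-0.5,0,0,0.12,0.6,0.146,0.38,-0.5,0,0,0.12,0.6,0.146,0.38,-0.5,0,0,0.12,0.6,0.146,0.38,-0.5,0,0,0.12,0.6,0.146,0.38,-0.5,0,0,0.12,0.6,0.146,0.38,-0.5,0,0,0.12,0.6,0.146,0.38,-0.5,0,0,0.12,0.6,0.146,0.38,-0.5,0,0,0.12,0.6,0.146,0.38,-0.5,0,0,0.12,0.6,0.146,0.38,-0.5,0,0,0.12,0.6,0.146,0.38,-0.5,0,0,0.12,0.6,0.146,0.38,-0.5,0,0,0.12,0.6,0.146,0.38,-0.5,0,0,0.12,0.6,0.146,0.38,-0.5,0,0,0.12,0.6,0.146,0.38,-0.5,0,0,0.12,0.6,0.146,0.38,-0.5,0,0,0.12,0.6,0.146,0.38,-0.5,0,0,0.12,0.6]' --newtons 40

```text
clock: 4.12
eef_pos: [488.5, 183.0, 163.2]
eef_rot: [-3.141, 0.0, 2.402]
wrist_force: [-0.6, 0.3, 0.1]
finger_gap: 37.4
finger_force: 0.0
```

Call:
jog_arm --rows '[0,0,-0.5,0,0,0.0925,0.6,0,0,-0.5,0,0,0.0925,0.6,0,0,-0.5,0,0,0.0925,0.6,0,0,-0.5,0,0,0.0925,0.6,0,0,0,0,0,0,0.6,0,0,0,0,0,0,0.6]'

```text
clock: 4.62
eef_pos: [488.3, 183.4, 143.4]
eef_rot: [-3.141, -0.0, 2.763]
wrist_force: [0.4, 0.9, 0.9]
finger_gap: 37.5
finger_force: 0.0
```

```bash
python3 - <<'E'
from h import *
s=manip.read_state(); print(s["eef_pos"],s["eef_rot"],s["finger_gap"],s["joints"])
p,d,m=cam("wrist"); save("w3.png",p); np.savez("w3.npz",p=p,d=d,K=m["K"],R=m["R"],t=m["t"])
f=np.load("w3.npz"); X=cloud(f); g=(d>0)&(np.hypot(X[...,0]-488,X[...,1]-184.5)<30)&(X[...,2]<108)
q=X[g&(X[...,2]>97)]; print(len(q),cv2.minAreaRect(q[:,:2].astype(np.float32)),pca(q[:,:2]))
E
```

```text
[488.33463322 183.37168036 143.42354813] [-3.14123855e+00 -2.76348619e-04  2.76317638e+00] 37.46594919171967 [ 2.89043992e-01  3.07340016e-01  1.68255338e+00 -1.17170474e-04
  1.15213549e+00 -9.03288452e-01]
485 ((486.54852294921875, 185.98959350585938), (7.367664813995361, 41.42020797729492), 68.19306182861328) (array([485.56616763, 186.29149465]), array([-0.92993912,  0.36771352]), array([ 2.2462889 , 11.89168857]))
```

Call:
jog_arm --rows '[-0.06,0.08,-1.0,0,0,0,0.6,-0.06,0.08,-1.0,0,0,0,0.6,0,0,-1.0,0,0,0,0.6,0,0,-1.0,0,0,0,0.6,0,0,-1.0,0,0,0,0.6,0,0,-0.5,0,0,0,0.8,0,0,0,0,0,0,1,0,0,0,0,0,0,1,0,0,0,0,0,0,1,0,0,0,0,0,0,1]'

```text
clock: 5.5
eef_pos: [487.0, 186.2, 88.9]
eef_rot: [-3.141, 0.001, 2.768]
wrist_force: [-7.3, -19.8, 8.2]
finger_gap: 7.9
finger_force: 18.4
```

Call:
jog_arm --rows '[-0.03,-0.08,0,0,0,0,1,0,0,0,0,0,0,1,0,0,0,0,0,0,1]'

```text
clock: 5.75
eef_pos: [486.9, 185.8, 88.9]
eef_rot: [3.141, 0.001, 2.768]
wrist_force: [0.4, 0.3, 2.0]
finger_gap: 7.6
finger_force: 40.0
```

Call:
jog_arm --rows '[0,0,0,0,0,-0.09,1,0,0,0,0,0,-0.09,1,0,0,0,0,0,-0.09,1,0,0,0,0,0,-0.09,1,0,0,0,0,0,-0.09,1,0,0,0,0,0,-0.09,1,0,0,0,0,0,-0.09,1,0,0,0,0,0,-0.09,1,0,0,0,0,0,-0.09,1,0,0,0,0,0,0,1,0,0,0,0,0,0,1]'

```text
clock: 6.67
eef_pos: [486.7, 185.6, 88.9]
eef_rot: [3.141, 0.0, 1.957]
wrist_force: [-1.7, -1.3, 5.4]
finger_gap: 7.5
finger_force: 40.0
```

Call:
jog_arm --rows '[0,0,0,0,0,0,0.75,0,0,0,0,0,0,0.75,0,0,0,0,0,0,1,0,0,0,0,0,0,1,0,0,0,0,0,0,1,0,0,0,0,0,0,1,0,0,0,0,0,-0.09,1,0,0,0,0,0,-0.09,1,0,0,0,0,0,-0.09,1,0,0,0,0,0,-0.09,1,0,0,0,0,0,-0.09,1,0,0,0,0,0,-0.09,1,0,0,0,0,0,-0.09,1,0,0,0,0,0,-0.09,1,0,0,0,0,0,-0.09,1,0,0,0,0,0,0,1,0,0,0,0,0,0,1]'

```text
clock: 8.08
eef_pos: [486.4, 185.6, 88.4]
eef_rot: [-3.141, 0.0, 1.151]
wrist_force: [-0.8, -0.2, -0.1]
finger_gap: 7.5
finger_force: 40.0
```

```bash
python3 - <<'E'
from h import *
s=manip.read_state(); print(s["eef_pos"],s["eef_rot"],s["moment"],s["wrist_force"],s["joints"])
E
```

```text
[486.41789681 185.59808927  88.38155001] [-3.14121599e+00  1.77800229e-04  1.15051569e+00] [ 0.05551094  0.1808777  -0.06029502] [-0.83095936 -0.23909587 -0.14301485] [2.94095123e-01 3.77137196e-01 1.73204954e+00 1.30937911e-04
 1.03280698e+00 7.14308679e-01]
```

Call:
jog_arm --rows '[0,0,0,0,0,0,0.75,0,0,0,0,0,0,0.75,0,0,0,0,0,0,1,0,0,0,0,0,0,1,0,0,0,0,0,0,1,0,0,0,0,0,0,1,0,0,0,0,0,-0.09,1,0,0,0,0,0,-0.09,1,0,0,0,0,0,-0.09,1,0,0,0,0,0,-0.09,1,0,0,0,0,0,-0.09,1,0,0,0,0,0,-0.09,1,0,0,0,0,0,-0.09,1,0,0,0,0,0,-0.09,1,0,0,0,0,0,-0.09,1,0,0,0,0,0,-0.05,1,0,0,0,0,0,0,1,0,0,0,0,0,0,1]'

```text
clock: 9.58
eef_pos: [485.9, 185.3, 88.5]
eef_rot: [3.141, 0.002, 0.29]
wrist_force: [-6.5, -2.7, 5.3]
finger_gap: 11.7
finger_force: 56.2
```

```bash
python3 - <<'E'
from h import *
s=manip.read_state(); print(s["eef_pos"],s["eef_rot"],s["moment"],s["wrist_force"],s["joints"])
E
```

```text
[485.91082954 185.34187109  88.48887472] [3.14083331e+00 1.83084820e-03 2.89641525e-01] [-0.47387383  1.29283196  1.20066491] [-6.52695033 -2.66783884  5.31207458] [ 2.94342757e-01  3.76641459e-01  1.73246423e+00 -8.73434656e-04
  1.03432153e+00  1.57594397e+00]
```

The stop is reached (moment 1.2 N m, 2.5 rad turned). I release, rise and look at the key and shaft.

Call:
jog_arm --rows '[0,0,0,0,0,0,0.4,0,0,0,0,0,0,0.4,0,0,0,0,0,0,0.4,0,0,1.5,0,0,0,0.4,0,0,2.5,0,0,0,0.4,0,0,2.5,0,0,0,0.4,0,-1.5,2.0,0,0,-0.05,0.4,0,-2,1.0,0,0,-0.05,0.4,0,-2,0.5,0,0,-0.05,0.4,0.0,-2,0,0,0,-0.05,0.4,0,-2,0,0,0,-0.05,0.4,0,-1.5,0,0,0,-0.02,0.4,0,0,0,0,0,0,0.4,0,0,0,0,0,0,0.4,0,0,0,0,0,0,0.4]'

```text
clock: 10.83
eef_pos: [486.7, 76.1, 188.4]
eef_rot: [-3.141, -0.0, 0.018]
wrist_force: [-0.0, -0.1, -1.4]
finger_gap: 56.5
finger_force: 0.0
```

```bash
python3 - <<'E'
from h import *
s=manip.read_state(); print(s["eef_pos"],s["eef_rot"],s["clock"])
p,d,m=cam("wrist"); np.savez("ws.npz",p=p,d=d,K=m["K"],R=m["R"],t=m["t"])
X=cloud(np.load("ws.npz"))
g=(d>0)&(np.hypot(X[...,0]-487,X[...,1]-185)<35)&(X[...,2]<108)&(X[...,2]>97)
if g.sum()>5: c,v,w=pca(X[g][:,:2]); print("key",c,np.arctan2(v[1],v[0]),g.sum())
g=(d>0)&(np.hypot(X[...,0]-489,X[...,1]-61)<20)&(X[...,2]>70)&(X[...,2]<90)
q=X[g]; print("shaft",len(q),np.median(q[:,2]),q.min(0),q.max(0),cv2.minEnclosingCircle(q[:,:2].astype(np.float32)))
u,v=proj(m,(489,61,79)).astype(int); print(u,v)
a=p[v-45:v+45,u-45:u+45]; b=p[60:280,40:460] 
cv2.imwrite("pics/c2.png",np.hstack([cv2.resize(a,(400,400),interpolation=cv2.INTER_NEAREST),cv2.resize(p,(400,400))]))
E
```

```text
[486.66031202  76.07608783 188.44453786] [-3.14143472e+00 -1.63042932e-04  1.84372183e-02] 10.8333
key [488.52483076 184.04441186] -2.4848089493211156 418
shaft 222 79.58275299992664 [495.1540189   54.54724675  70.26544975] [507.98387343  72.98081421  81.5188055 ] ((498.7375183105469, 63.88665771484375), 9.610166549682617)
330 195
```

View pics/c2.png

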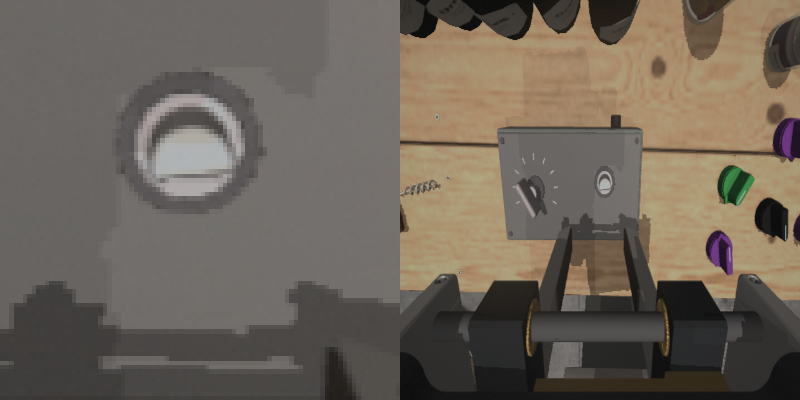

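The crop shows the D-shaft top with its flat edge at the bottom, slightly sloped, in crop pixels (150,180) to (235,175). The key wing has moved, now running from upper left to lower right. I measure both more exactly.

```bash
python3 - <<'E'
from h import *
for n in ("wb","ws"):
    f=np.load(n+".npz"); m={k:f[k] for k in "KRt"}; X=cloud(f); g=(f["d"]>0)
    G=(g&(np.hypot(X[...,0]-497,X[...,1]-63)<25)&(X[...,2]>76.5)&(X[...,2]<84))
    v,u=np.nonzero(G); gray=f["p"].mean(2)
    print(n,"top px",len(u),u.min(),u.max(),v.min(),v.max())
    P=np.array([ray(m,(a,b),79)[:2] for a,b in zip(u,v)],np.float32)
    c,r=cv2.minEnclosingCircle(P); print(" circ",c,r)
    E=[]
    for a in range(u.min()+2,u.max()-1):
        col=v[u==a]; vv=col.max()
        # subpixel edge of brightness below
        E.append(ray(m,(a,vv+.5),79)[:2])
    E=np.array(E); k=np.polyfit(E[:,1],E[:,0],1); print(" flat line slope dx/dy",k[0],"x at y=62",np.polyval(k,62), "outward normal yaw",np.degrees(np.arctan2(k[0],-1)))
    g2=g&(np.hypot(X[...,0]-487,X[...,1]-185)<35)&(X[...,2]<108)&(X[...,2]>99)
    v,u=np.nonzero(g2); P=np.array([ray(m,(a,b),102)[:2] for a,b in zip(u,v)],np.float32); print(" key",cv2.minAreaRect(P),np.degrees(np.arctan2(*pca(P)[1][::-1])))
    v0,u0=[int(x) for x in (proj(m,(497,63,79))[1],proj(m,(497,63,79))[0])]
    print(gray[v0-14:v0+20:1,u0].astype(int), v0)
E
```

```text
wb top px 138 344 359 142 152
 circ (499.0135498046875, 64.34510803222656) 9.670080184936523
 flat line slope dx/dy -0.13863655043332465 x at y=62 495.62855759671754 outward normal yaw -172.10702209587294
 key ((487.6744384765625, 184.5104217529297), (7.710549354553223, 41.36104965209961), 68.50019836425781) 158.54586957061483
[ 90 101 164 170 136  88 127 172 180 179 179 178 179 179 175 126 112 114
 165 173 173 148 103  90  88 109 114 113 113 113 113 113 113 113] 150
ws top px 200 319 337 177 189
 circ (498.59600830078125, 63.860023498535156) 9.630902290344238
 flat line slope dx/dy -0.1257547996533584 x at y=62 495.65014852652257 outward normal yaw -172.83240611572236
 key ((488.26495361328125, 183.7784423828125), (41.127628326416016, 9.505748748779297), 37.61680221557617) -142.08640163820206
[144  93  78  78  78 123 163 170 170 177 178 178 178 177 178 172 107 160
 171 171 172 104  86  88  91 109 111 111 112 111 112 111 111 111] 187
```

The key turned 2.11 rad by camera and the wing slipped in the pads near the end, so I grip it again square at 0.656 and confirm that it is at the stop.

Call:
jog_arm --rows '[0,2.2,0,0,0,0.12,0.6,0,2.2,0,0,0,0.12,0.6,0,2.2,0,0,0,0.12,0.6,0,2.2,-1,0,0,0.12,0.6,0,2.15,-2,0,0,0.12,0.6,0,0,-2,0,0,0.038,0.6,0,0,-2,0,0,0,0.6,0,0,-2,0,0,0,0.6,0,0,-1,0,0,0,0.7,0,0,0,0,0,0,1,0,0,0,0,0,0,1,0,0,0,0,0,0,1,0,0,0,0,0,0,1,0,0,0,0,0,0,1]' --newtons 60

```text
clock: 12.05
eef_pos: [486.8, 185.9, 89.7]
eef_rot: [-3.141, -0.002, 0.656]
wrist_force: [-3.8, 6.2, 3.5]
finger_gap: 7.6
finger_force: 60.0
```

```bash
python3 - <<'E'
from h import *
s=manip.read_state(); print(s["eef_pos"],s["eef_rot"],s["moment"],s["wrist_force"],s["finger_gap"])
E
```

```text
[486.75894529 185.87143723  89.67575642] [-3.14097364e+00 -1.85838729e-03  6.55756423e-01] [1.06150878 0.66354755 0.05583347] [-3.77796216  6.17810178  3.47912376] 7.629465248382753
```

Call:
jog_arm --rows '[0,0,0,0,0,-0.03,1,0,0,0,0,0,-0.03,1,0,0,0,0,0,0,1]'

```text
clock: 12.3
eef_pos: [486.8, 185.9, 89.7]
eef_rot: [-3.141, -0.002, 0.595]
wrist_force: [-3.6, 4.3, 4.1]
finger_gap: 7.7
finger_force: 60.7
```

```bash
python3 - <<'E'
from h import *
s=manip.read_state(); print(s["eef_pos"],s["eef_rot"],s["moment"],s["wrist_force"],s["finger_gap"])
E
```

```text
[486.76384916 185.86320576  89.68166158] [-3.14123623e+00 -1.79855898e-03  5.94902985e-01] [0.87345567 0.68171535 0.71932767] [-3.62655192  4.33926393  4.08475459] 7.70425692619126
```

Call:
jog_arm --rows '[0,0,0,0,0,-0.04,1,0,0,0,0,0,-0.04,1,0,0,0,0,0,0,1,0,0,0,0,0,0,1]'

```text
clock: 12.63
eef_pos: [486.8, 185.9, 89.7]
eef_rot: [-3.141, -0.002, 0.517]
wrist_force: [-2.7, 4.7, 3.7]
finger_gap: 8.3
finger_force: 63.6
```

```bash
python3 - <<'E'
from h import *
s=manip.read_state(); print(s["eef_pos"],s["eef_rot"],s["moment"],s["wrist_force"],s["finger_gap"])
E
```

```text
[486.75453579 185.87070411  89.71010671] [-3.14126744e+00 -1.74696682e-03  5.17066952e-01] [0.91461292 0.58370223 0.9957976 ] [-2.74264412  4.73602444  3.71222848] 8.34673848863668
```

The key is firmly at its stop (1.0 N m with only slight movement). I release and work out the knob's position from the stored view.

```bash
python3 - <<'E'
from h import *
f=np.load("wk.npz"); m={k:f[k] for k in "KRt"}; Y=cloud(f); p=f["p"].astype(int)
g=(f["d"]>0)&(np.hypot(Y[...,0]-440,Y[...,1]+284)<35)&(Y[...,2]<60)
dark=(p.max(2)<75)
def P(M,z): v,u=np.nonzero(M); return np.array([ray(m,(a,b),z)[:2] for a,b in zip(u,v)],np.float32)
A=P(g&(Y[...,2]>37),42); c,v,w=pca(A); print("grip",len(A),c,np.degrees(np.arctan2(v[1],v[0])),w,cv2.minAreaRect(A))
B=P(g&(Y[...,2]>12)&(Y[...,2]<25)&dark,18); print("body",cv2.minEnclosingCircle(B),len(B))
W=P(g&(Y[...,2]>37)&(p.min(2)>95),42); print("line",len(W)); 
if len(W)>4: c2,v2,_=pca(W); print(c2,np.degrees(np.arctan2(v2[1],v2[0])))
E
```

```text
grip 250 [ 448.84677 -283.71463] -162.89016647969643 [ 3.41753423 11.69991017] ((447.3970031738281, -284.1493225097656), (43.007080078125, 12.034433364868164), 17.602663040161133)
body ((446.1584777832031, -284.48956298828125), 24.625654220581055) 485
line 23
[ 438.39966 -286.28052] -162.7783685792513
```

Call:
jog_arm --rows '[0,0,0,0,0,0,0.4,0,0,0,0,0,0,0.4,0,0,0,0,0,0,0.4,0,0,2,0,0,0,0.4,0,0,2.5,0,0,0,0.4,0,0,2.5,0,0,0,0.4,0,0,2,0,0,0,0.4]'

```text
clock: 13.22
eef_pos: [486.9, 185.0, 180.6]
eef_rot: [3.141, -0.002, 0.515]
wrist_force: [-0.9, 0.1, 0.3]
finger_gap: 51.8
finger_force: 0.0
```

Call:
jog_arm --rows '[-0.3,-3.34,0,0,0,-0.015,0.4,-0.3,-3.34,0,0,0,-0.015,0.4,-0.3,-3.34,0,0,0,-0.015,0.4,-0.3,-3.34,0,0,0,-0.015,0.4,-0.3,-3.34,0,0,0,-0.015,0.4,-0.3,-3.34,0,0,0,-0.015,0.4,-0.3,-3.34,0,0,0,-0.015,0.4,-0.3,-3.34,0,0,0,-0.015,0.4,-0.3,-3.34,0,0,0,-0.015,0.4,-0.3,-3.34,0,0,0,-0.015,0.4,-0.3,-3.34,-1,0,0,-0.015,0.4,-0.3,-3.34,-1,0,0,-0.015,0.4,-0.3,-3.34,-1,0,0,-0.015,0.4,-0.3,-3.34,-1,0,0,-0.015,0.4,0,0,-1,0,0,0,0.4,0,0,0,0,0,0,0.4,0,0,0,0,0,0,0.4]'

```text
clock: 14.63
eef_pos: [444.4, -282.1, 128.3]
eef_rot: [-3.141, 0.0, 0.306]
wrist_force: [-0.1, 0.7, -0.2]
finger_gap: 56.5
finger_force: 0.0
```

```bash
python3 - <<'E'
from h import *
s=manip.read_state(); print(s["eef_pos"],s["eef_rot"],s["finger_gap"])
p,d,m=cam("wrist"); np.savez("wk2.npz",p=p,d=d,K=m["K"],R=m["R"],t=m["t"]); Y=cloud(np.load("wk2.npz"))
g=(d>0)&(np.hypot(Y[...,0]-446,Y[...,1]+284)<32)&(Y[...,2]<60)&(Y[...,2]>37)
v,u=np.nonzero(g); A=np.array([ray(m,q,42)[:2] for q in zip(u,v)],np.float32); print("grip",len(A),pca(A),cv2.minAreaRect(A))
u,v=proj(m,(445,-284,42)).astype(int); print(u,v)
save("c3.png",p[max(v-70,0):v+70,u-90:u+90],None,3)
E
```

```text
[ 444.40081812 -282.07173124  128.31727757] [-3.14074873e+00  4.95630606e-04  3.05604645e-01] 56.52187902511879
grip 523 (array([ 449.24985, -283.14517], dtype=float32), array([-0.94949855, -0.31377143]), array([ 3.38402843, 11.79833318])) ((447.6343688964844, -283.47930908203125), (42.640316009521484, 11.418462753295898), 17.952869415283203)
317 203
```

View pics/c3.png

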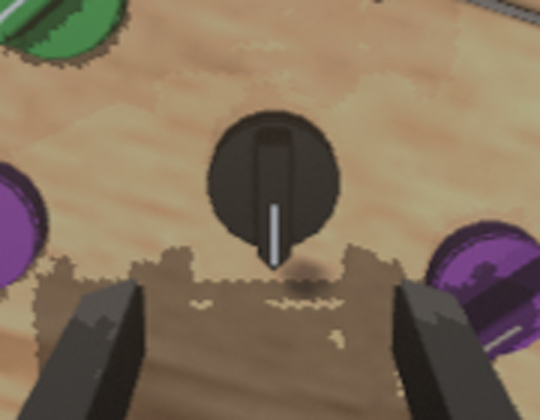

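The crop shows the black knob centred between the fingers, with its pointer line along the tool axis and nothing in the fingers' way. I descend and grip.

Call:
jog_arm --rows '[0.04,-0.03,-1.5,0,0,0.01,0.6,0.04,-0.03,-1.5,0,0,0,0.6,0,0,-1.5,0,0,0,0.6,0,0,-1.5,0,0,0,0.6,0,0,-1.5,0,0,0,0.6,0,0,-1.4,0,0,0,0.6,0,0,-1.0,0,0,0,0.6,0,0,0,0,0,0,0.7,0,0,0,0,0,0,1,0,0,0,0,0,0,1,0,0,0,0,0,0,1,0,0,0,0,0,0,1]' --newtons 50

```text
clock: 15.68
eef_pos: [445.8, -283.3, 30.4]
eef_rot: [3.14, -0.001, 0.316]
wrist_force: [-0.5, 1.2, 5.6]
finger_gap: 11.8
finger_force: 50.0
```

Call:
jog_arm --rows '[0,0,1.5,0,0,0,1,0,0,3,0,0,0,1,0,0,3,0,0,0,1,0,0,2.5,0,0,0,1,0,0,2,0,0,0,1,0.42,2.9,0,0,0,-0.0155,1,0.42,2.9,0,0,0,-0.0155,1,0.42,2.9,0,0,0,-0.0155,1,0.42,2.9,0,0,0,-0.0155,1,0.42,2.9,0,0,0,-0.0155,1,0.42,2.9,0,0,0,-0.0155,1,0.42,2.9,0,0,0,-0.0155,1,0.42,2.9,0,0,0,-0.0155,1,0.42,2.9,0,0,0,-0.0155,1,0.42,2.9,0,0,0,-0.0155,1,0.42,2.9,0,0,0,-0.0155,1,0.42,2.9,0,0,0,-0.0155,1,0,0,0,0,0,0,1,0,0,0,0,0,0,1]'

```text
clock: 17.27
eef_pos: [495.7, 65.9, 149.6]
eef_rot: [3.142, -0.0, 0.132]
wrist_force: [-0.0, -0.6, -1.3]
finger_gap: 11.1
finger_force: 50.0
```

```bash
python3 - <<'E'
from h import *
s=manip.read_state(); P0=s["eef_pos"]; yaw=s["eef_rot"][2]; print(P0,s["eef_rot"],s["finger_gap"],s["wrist_force"])
p,d,m=cam("wrist"); np.savez("wh.npz",p=p,d=d,K=m["K"],R=m["R"],t=m["t"]); Y=cloud(np.load("wh.npz"))
zt=P0[2]-30.4+42; zb=zt-24
c,s_=np.cos(yaw),np.sin(yaw)
def loc(A): B=A-P0[:2]; return np.stack([B[:,0]*c+B[:,1]*s_,-B[:,0]*s_+B[:,1]*c],1).astype(np.float32)
for n,z,M in (("body",zb,(abs(Y[...,2]-zb)<5)&(p.max(2)<75)),("grip",zt,abs(Y[...,2]-zt)<5)):
    M=M&(d>0)&(np.hypot(Y[...,0]-P0[0],Y[...,1]-P0[1])<38)
    v,u=np.nonzero(M); A=loc(np.array([ray(m,q,z)[:2] for q in zip(u,v)])); print(n,len(A),A.min(0),A.max(0),cv2.minEnclosingCircle(A))
u,v=proj(m,(P0[0],P0[1],zt)).astype(int); print(u,v)
save("c4.png",p[max(v-70,0):v+90,u-100:u+100],None,3)
E
```

```text
[495.74126456  65.8890697  149.6477121 ] [ 3.14151882e+00 -2.43972602e-04  1.32171764e-01] 11.077726941148683 [-0.04740522 -0.58254919 -1.3050146 ]
body 1043 [ -4.561492 -22.987055] [25.748789 22.002886] ((3.0470447540283203, -0.6669079065322876), 22.98118019104004)
grip 1466 [-20.5078   -18.873678] [23.821428 17.29027 ] ((1.825741171836853, -0.7885809540748596), 22.335744857788086)
315 252
```

View pics/c4.png

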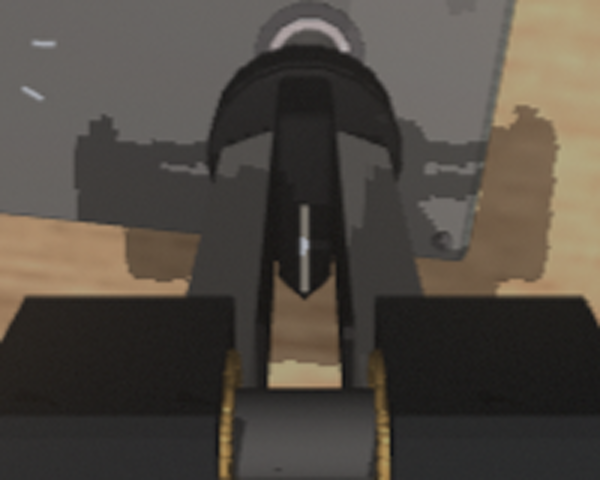

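The held knob is square in the jaws with its pointer towards the robot, above the shaft collar at crop pixel (310,35). Relative to the shaft it needs about (-0.5,-1) mm. I descend with force checks.

Call:
jog_arm --rows '[-0.05,-0.1,-1,0,0,0,1,0,0,-1,0,0,0,1,0,0,-1,0,0,0,1,0,0,-0.5,0,0,0,1,0,0,-0.3,0,0,0,1,0,0,-0.2,0,0,0,1,0,0,-0.2,0,0,0,1,0,0,0,0,0,0,1]'

```text
clock: 17.98
eef_pos: [495.3, 63.9, 107.3]
eef_rot: [-3.142, 0.0, 0.13]
wrist_force: [0.5, -0.7, -1.6]
finger_gap: 11.6
finger_force: 50.0
```

Call:
jog_arm --rows '[0,0,-0.15,0,0,0,1,0,0,-0.15,0,0,0,1,0,0,0,0,0,0,1]'

```text
clock: 18.23
eef_pos: [495.3, 63.9, 104.3]
eef_rot: [-3.142, -0.0, 0.13]
wrist_force: [0.2, 0.4, -1.6]
finger_gap: 12.0
finger_force: 50.0
```

Call:
jog_arm --rows '[0,0,-0.2,0,0,0,1,0,0,-0.2,0,0,0,1,0,0,-0.2,0,0,0,1,0,0,0,0,0,0,1]'

```text
clock: 18.57
eef_pos: [495.3, 63.9, 98.1]
eef_rot: [-3.142, 0.0, 0.13]
wrist_force: [0.9, 0.3, -1.1]
finger_gap: 11.7
finger_force: 50.0
```

Call:
jog_arm --rows '[0,0,-0.15,0,0,0,1,0,0,-0.15,0,0,0,1,0,0,-0.15,0,0,0,1,0,0,0,0,0,0,1,0,0,0,0,0,0,1]'

```text
clock: 18.98
eef_pos: [495.3, 63.9, 94.1]
eef_rot: [-3.142, -0.0, 0.13]
wrist_force: [-0.5, -0.1, 2.8]
finger_gap: 11.7
finger_force: 50.0
```

Spring contact is as expected. I press on to the bottom.

Call:
jog_arm --rows '[0,0,-0.1,0,0,0,1,0,0,-0.1,0,0,0,1,0,0,-0.1,0,0,0,1,0,0,-0.1,0,0,0,1,0,0,0,0,0,0,1,0,0,0,0,0,0,1]'

```text
clock: 19.48
eef_pos: [495.4, 63.9, 90.0]
eef_rot: [-3.142, -0.0, 0.13]
wrist_force: [-0.5, -0.3, 4.9]
finger_gap: 11.5
finger_force: 50.0
```

Call:
jog_arm --rows '[0,0,-0.05,0,0,0,1,0,0,-0.05,0,0,0,1,0,0,0,0,0,0,1,0,0,0,0,0,0,1]'

```text
clock: 19.82
eef_pos: [495.4, 63.9, 89.4]
eef_rot: [3.142, -0.0, 0.13]
wrist_force: [-2.5, 0.2, 9.6]
finger_gap: 11.6
finger_force: 50.0
```

Call:
jog_arm --rows '[0,0,-0.04,0,0,0,1,0,0,0,0,0,0,1,0,0,0,0,0,0,1,0,0,0,0,0,0,1]'

```text
clock: 20.15
eef_pos: [495.5, 63.9, 89.4]
eef_rot: [3.141, -0.001, 0.13]
wrist_force: [-5.1, -0.7, 13.8]
finger_gap: 11.5
finger_force: 50.0
```

```bash
python3 - <<'E'
from h import *
p,d,m=cam("scene"); a=p[170:280,240:400]; w,_,_=cam("wrist")
cv2.imwrite("pics/c5.png",np.hstack([cv2.resize(a,(436,300),interpolation=cv2.INTER_CUBIC),cv2.resize(w,(360,300))]))
s=manip.read_state(); print(s["wrist_force"],s["eef_pos"],s["finger_gap"])
E
```

```text
[-4.87719985  0.09921334 14.95044689] [495.44736146  63.90211735  89.3533795 ] 11.618720725746854
```

View pics/c5.png

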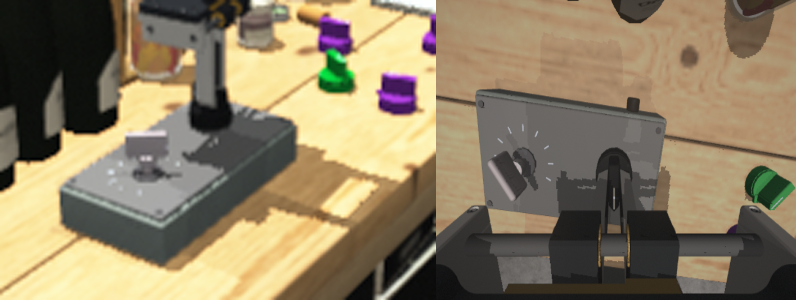

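The view shows the knob low on the shaft at crop pixel (212,110), the key wound and the bystanders untouched. The push is steady at 14–15 N against the bottom stop, so I hand in.

```bash
python3 -c "
from cell import manip
print(manip.sign_off())"
```

```text
the job is handed in; nothing more can be done
None
```

I wound the key to its stop, pushed the black knob fully onto the D-shaft and handed the job in at about 20 s, still pressing the knob at the bottom with about 15 N; the jar, cork, corkscrew and book were not touched, and no verdict came back. By camera the key turned only about 2.1 rad, so it probably began partly wound, but re-gripping it met a firm stop at about 1 N m.

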